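Bypass the flow cell and start its pump

ROBOT

A 6-joint arm with a two-finger parallel gripper is mounted at the origin on the work surface. World frame = base frame: x ahead of the robot, y to its left, z up, the work surface at z = 0. Lengths are in m, angles in degrees, forces in N, time in s.
With the tool pointing down it reaches from about 0.375 to 0.975 m from the base axis. Payload 3.8 kg.
Tool frame: the origin (TCP) lies on the mounting face of the last link; the fingertips stand 166 mm ahead of it and the grasp point (between the pads) lies 147 mm ahead of it; z points along the fingers, y is the line along which they close (so a half turn about z gives the same grasp; the last joint's range is limited). The gripper opens to 88 mm and grips with 3 to 60 N. Pads are 18 mm wide; open, the fingers measure 123 mm over their backs; the gripper's body (75 mm by 187 mm) begins 45 mm behind the grasp point.
Start: joints at [-69.895, 15.12, 91.902, -0, 72.978, -2.114], TCP at [0.255, -0.625, 0.405] pointing down, gripper open.
Joint ranges: [-150.88, 150.88], [-54.13, 125.18], [17.81, 147.31], [-75.09, 255.09], [0, 152.58], [-146.25, 146.25]. Speed limits (degrees/s): [147.25, 147.25, 180, 180, 180, 180].

INTERFACE

Orientations are given as a 3x3 rotation matrix whose columns are the frame's x, y, z axes.
In Python, from workcell import bot gives the robot as it stands.
- The arm moves only by the tool send_rows, never from a script. Its argument "moves" is text: rows parted by semicolons, each of 7 numbers parted by spaces: the closure, from -1 (fully open) to 1 (shut), then the shift along the tool's x, y, z in mm, then the turn, a rotation vector about the tool's x, y, z in degrees. A call has exactly 5 rows; each row is the pose to reach, as a shift and turn from the pose commanded when the call began, along the tool's axes at that moment; what a row does not reach only later rows make up. A row lasts 1/8 s, in which the tool goes at most 62.5 mm and 10.7 degrees, less where a joint would pass 70% of its speed; a pose out of reach is approached as far as the arm can. A call with a gripper value outside its range is refused whole. The fingers move at their own pace and stop on an object; "grip_force" is the grip in N (left out, the last holds). Time passes only in rows, so rows that repeat a pose let the fingers close, or fill a call up. It gives the time, the measured TCP pose, the force, the opening and the grip force at its end, in the units of the state.
- bot.state(): the state, without advancing time (a new reading comes with each control period).
- bot.read_camera(name): name is "scene" or "side" or "wrist"; returns (picture, depth): 384x512x3 uint8, blue, green, red; 384x512 float32, m along the optical axis (not along the pixel's ray), 0 where there is no reading.
- bot.camera_model(name): a dict with "K" (3x3 intrinsics, pixels), "T" (4x4, takes a point from camera to world coordinates); the wrist camera has in their place "mount" (4x4, takes a point from camera to tool coordinates, whose origin is the TCP and whose axes are the flange's). Camera axes: x right, y down, z forward; pixel columns grow to the right and rows downward; lengths in m; the calibration is good to about 2 mm. A picture is of the moment at which its call begins: read the wrist's pose just before it. camera_model takes no time and is no camera call.
- bot.job_done(): hands the job in; it is judged then, once.
The state is a dict: "time": time; "qpos": joint angles; "qd": joint speeds; "joint_efforts": joint torques, N m; "eef_pos": TCP position; "eef_rot": TCP orientation; "force": force on the tool from outside, world axes, zero at the start; "wrist_torque": the same for the moment, N m; "finger_gap": opening from 0.0 (shut) to 1.0 (fully open); "grip_force": force on a finger pad.
Only numpy, scipy, OpenCV 4.12 (cv2) and the standard library are available. Lean on these libraries where they do the work, as an engineer would, in place of code of your own. Each camera call takes 0.05 s, during which the arm holds its last target. There are 200 camera calls.

TASK

Bring the leaning flow cell's push-pull valve rod, now pushed in, to its middle click position, where the small pin on the collar drops into the rod's notch, and let go of it. Then lift the sprung guard on the pump all the way open, flip the toggle under it over to the other side (on), and swing the guard shut again. Leave the beaker, bottle and tray where they stand.

Things in the scene. Friction and masses are not known exactly. Their poses are not given: they have to be found in the camera images.
- valve: Flow-cell stand, fixed: clear base plate 250 x 210 x 12 mm with a white leaning valve block, behind it (+x) a clear cylindrical cell, and a bent steel rail over the rod. Origin on the table, z up; body -x is the side the rod leans to, roughly towards the robot. Things on it: rail, knob, collar, pin.
- crossbar (a point): Middle of the steel rail's crossbar (10 mm thick, 184 mm long along the stand's y) above the knob. From its ends side bars run 92 mm back (+x) to uprights. A gripper pointing straight down at the knob strikes the crossbar; one tilted like the rod, hand towards the stand's -x, passes in front of it: the bar lies 70 mm or more from the rod axis line.
- knob (a point): Centre of the rod's black round knob, 22 mm diameter, 19 mm long along the rod. Its z axis is the rod axis, pointing out of the block, leaning 38 degrees from vertical to the stand's -x; its y axis is level, the stand's y. Slides along z only, stiff sideways. At the start it is pushed in, 2 to 10 mm from its inner stop.
- rod: The push-pull rod, steel, 12 mm diameter, axes as the knob's, origin on its axis 143 mm below the knob's centre. 56 mm from stop to stop, held where left by about 4 N friction. The middle click is near mid-travel but differs from rod to rod by up to 8 mm either way and the notch is hidden: find it by feel or by the pin. Pulled from the start it comes 10 to 34 mm out.
- boss_mouth (a point): Centre of the mouth of the round white collar (36 mm diameter) the rod comes out of, on the rod axis. Knob centre 30 mm off at the inner stop, 86 at the outer. Feel: sliding drags about 4 N; over the 8 mm before the click the rod draws ahead, the force changing by 6 to 8 N; at the click it swings back 8 N or more within 2 mm, and beyond fades to drag. Let go within 1.5 mm, it seats itself.
- pin_head (a point): Top of the small steel detent pin (head 10 mm diameter) that stands out of the collar's upper side, square to the rod, 15 mm below the collar's mouth; its x axis points outwards.
- click_pin (a joint): Drop of the detent pin in m: 0.001 to 0.0025 while it rides on the plain rod (head about 13 mm proud of the collar), about 0.0040 when it has dropped into the notch at the middle click. It is sprung towards the rod with about 9 N. Nothing but the notch lets it drop.
- pump: Circulation pump, fixed: grey box 150 (x) x 120 (y) x 62 mm high, black round pump head on its -x face (towards the robot). Origin on the table under its centre, z up. On its top the covered switch.
- guard (a joint): Angle of the sprung guard in rad: 0 shut (top level), 1.9 fully open (leaning back past upright). Over-centre spring: below 1.2 rad it is driven shut and above it is driven open, with at most 0.07 N m (about 1.5 N at the grip).
- guard_hinge (a point): Middle of the guard's hinge axis (along the pump's y), at the guard's +x end, 24 mm above the pump's top. Axes turn with the guard; shut, they are the pump's. Black guard: plate 34 mm wide from the hinge 64 mm to -x, upper face 6 mm above the hinge, 24 mm wide tab to 75 mm; side skirts down to 21 mm below the hinge (3 mm off the pump's top). Front open.
- guard_grip (a point): Point midway between the guard's skirts where it can be pinched across its 34 mm width: 46 mm from the hinge, 10 mm below the upper face, 20 mm above the pump's top. Turns with the guard. 43 mm of bare pump top beside each skirt.
- toggle (a joint): Angle of the toggle in rad: 0 off, leaning 0.35 towards the pump's -x; 0.7 on, leaning 0.35 towards +x. Stays where it is left, moved by about 1 N. Its pivot is 43 mm to -x of the hinge axis, on the mid-line, 65 mm above the table.
- toggle_tip (a point): Tip of the toggle's steel bat, 22 mm from its pivot and 7 mm thick. Hidden by the guard when that is shut.
- beaker: Glass beaker 68 mm wide, 85 mm high. Bystander; origin under its centre.
- reagent: Amber bottle 60 mm wide, 130 mm high. Bystander; origin under its centre.
- fittings: White open tray 100 x 80 x 30 mm. Bystander; origin under its centre.

How it is judged (in metres and radians):
On the way, in this order (a step that is already met when the one before it is completed fails the run):
1. the valve rod sits in its middle click and the robot has let go of it (value of joint click_pin above 0.0033 m and contact force between the fingers and valve below 0.05 N), for 0.3 s.
2. the guard is lifted open (value of joint guard above 1.6 rad), for 0.1 s.
3. the toggle is flipped on with the guard open (value of joint toggle above 0.55 rad and value of joint guard above 1.2 rad), for 0.1 s.
4. the guard is shut again (value of joint guard below 0.1 rad), for 0.2 s.
At the end, for the whole second after the job is handed in: The detent pin has dropped into the rod's notch, its joint beyond 0.0033 m (rod at its middle click), the toggle is on (beyond 0.55 rad), the guard is shut (under 0.1 rad), and the beaker, bottle and tray are upright and within 30 mm of where they stood (value of joint click_pin above 0.0033 m and value of joint toggle above 0.55 rad and value of joint guard below 0.1 rad and distance of each of beaker, reagent, fittings from where it was at the start of the episode below 0.03 m and angle between each of beaker, reagent, fittings's own z axis and vertical below 0.3 rad); the robot touches nothing.
It fails at once if a bystander is tipped over or moved 30 mm (distance of any of beaker, reagent, fittings from where it was at the start of the episode above 0.03 m or angle between any of beaker, reagent, fittings's own z axis and vertical above 0.6 rad).
It also fails if it takes over 72 s, if anything falls off the work surface, if the arm or the gripper's body presses on something with over 40 N, if the wrist force passes 120 N, or if a joint passes its speed limit or range.

## Working session

There is one attempt and no reset: what is moved stays moved. The work goes in short steps, Python scripts to look and compute and a tool call to move; the robot and the scene stay as the last step left them, time stands still between calls to the robot, and variables do not carry over. Pictures are saved under pics/ and viewed, at most 10 in all, crops included, and the job is handed in when it is done.

Besides the shell and the picture viewer there is one more tool, called after "Emit:" as name(argument=value, ...) on one line, values as JSON. send_rows: Moves the arm, as the interface text tells. Its arguments: {"type":"object","properties":{"moves":{"type":"string"},"grip_force":{"type":"number"}},"required":["moves"]}

```bash
mkdir -p pics; cat > h.py <<'E'
import numpy as np,cv2
from workcell import bot
def grab(n):
    s=bot.state();m=bot.camera_model(n);p,d=bot.read_camera(n)
    if 'T' in m: T=np.array(m['T'])
    else:
        W=np.eye(4);W[:3,:3]=s['eef_rot'];W[:3,3]=s['eef_pos'];T=W@np.array(m['mount'])
    return p,d,np.array(m['K']),T
def pts(d,K,T):
    v,u=np.indices(d.shape);c=np.stack([(u-K[0,2])/K[0,0]*d,(v-K[1,2])/K[1,1]*d,d],-1)
    return c@T[:3,:3].T+T[:3,3]
E
python3 - <<'E'
from h import *
for n in('scene','side','wrist'):
    p,d,K,T=grab(n);np.savez('c_%s.npz'%n,p=p,d=d,K=K,T=T);cv2.imwrite('pics/%s.png'%n,p)
    print(n,K[0,0],T[:3,3].round(3),T[:3,2].round(3))
a=[cv2.imread('pics/%s.png'%n) for n in('scene','side')]
s=bot.state();print(s['time'],s['eef_rot'],s['force'])
E
```

```text
scene 447.27137500774467 [1.289 0.259 0.994] [-0.644 -0.237 -0.727]
side 351.2029472972203 [0.268 0.767 0.886] [ 0.237 -0.703 -0.67 ]
wrist 278.77794891380336 [ 0.316 -0.599  0.383] [-0.24  -0.096 -0.966]
0.15 [[ 9.25726732e-01  3.78192612e-01 -6.05160335e-04]
 [ 3.78193093e-01 -9.25725317e-01  1.61905986e-03]
 [ 5.21042362e-05 -1.72767445e-03 -9.99998506e-01]] [ 0.66152594  0.74281602 -0.26621433]
```

View pics/scene.png

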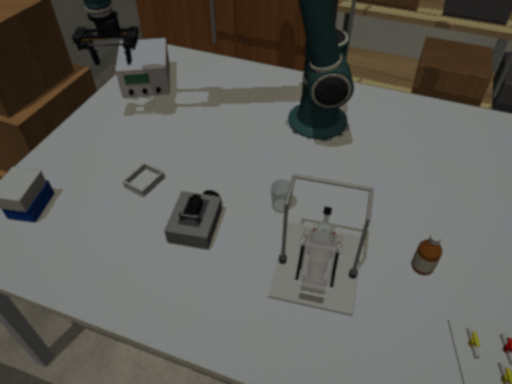

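View pics/side.png

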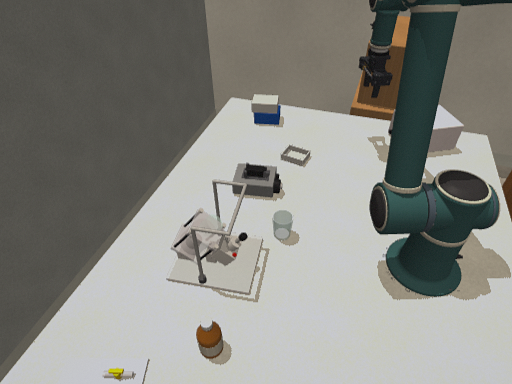

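Scene shows the pump at about (195,215), with its guard at (195,205). The stand's knob is at (327,211), with the crossbar from (292,178) to (372,188). The beaker is at (281,195), the bottle at (427,255) and the tray at (144,180). In the side view the knob is at (242,237) and the guard at (256,170).

```bash
python3 - <<'E'
from h import *
for n,kb,gb in(('scene',(315,200,340,222),(165,185,225,250)),('side',(230,228,252,245),(228,158,285,200))):
    z=np.load('c_%s.npz'%n);p,d,K,T=[z[k] for k in'pdKT'];P=pts(d,K,T);g=p.max(2).astype(int)
    X=lambda u,v:P[v,u].round(3)
    u0,v0,u1,v1=kb;m=np.zeros(g.shape,bool);m[v0:v1,u0:u1]=g[v0:v1,u0:u1]<45;m&=d>0
    yy,xx=np.nonzero(m);print(n,'knob n',m.sum(),'px',xx.mean(),yy.mean(),np.median(P[m],0),P[m].min(0),P[m].max(0))
    u0,v0,u1,v1=gb;b=np.zeros(g.shape,bool);b[v0:v1,u0:u1]=1
    Z=P[...,2]
    t=b&(abs(Z-.062)<.004)&(g>50)
    r=cv2.minAreaRect(P[t][:,:2].astype(np.float32));print('pumptop',t.sum(),r,np.median(P[t][:,2]))
    t=b&(g<60)&(Z>.084)&(Z<.1);print('guardtop',t.sum(),cv2.minAreaRect(P[t][:,:2].astype(np.float32)),np.median(P[t],0))
    # stand rail high points
    b=(P[...,0]>.3)&(P[...,0]<.85)&(abs(P[...,1])<.35)&(d>0)
    print('zmax',Z[b].max())
    t=b&(Z>Z[b].max()-.3) if 0 else b&(Z>.12)&(Z<.35)
    Q=P[t];print(len(Q),Q.min(0),Q.max(0))
    h=np.histogram(Q[:,2],bins=np.arange(.12,.36,.02));print(h[0])
    np.save('rail_%s.npy'%n,Q)
    t=b&(abs(Z-.012)<.003)&(P[...,0]>.35);print('plate',t.sum(),cv2.minAreaRect(P[t][:,:2].astype(np.float32)))
z=np.load('c_scene.npz');P=pts(z['d'],z['K'],z['T'])
for nm,(u,v) in dict(railL=(292,178),railR=(372,187),mid=(332,183),beaker=(281,190),bottle=(428,248),tray=(144,180),pumphead=(210,195)).items():print(nm,P[v,u].round(3))
E
python3 -c "
import cv2,numpy as np
a=cv2.imread('pics/scene.png')[160:320,150:400];b=cv2.imread('pics/side.png')[150:300,160:310]
a=cv2.resize(a,(780,500));cv2.imwrite('pics/z1.png',a)"
```

```text
scene knob n 38 px 327.07894736842104 210.78947368421052 [0.5259337  0.16083245 0.13092017] [0.51938576 0.15280574 0.12342646] [0.53207514 0.16717617 0.13863716]
pumptop 1174 ((0.5925496220588684, -0.19067710638046265), (0.17357774078845978, 0.1196155995130539), 8.607518196105957) 0.06202770830539328
guardtop 301 ((0.597887396812439, -0.18963102996349335), (0.08154162764549255, 0.055232953280210495), 9.146602630615234) [ 0.60308294 -0.18898152  0.09136349]
zmax 0.24660081083336616
2307 [0.51185319 0.0663152  0.1200176 ] [0.69784082 0.26810147 0.24660081]
[548 492 511  63  51 211 431   0   0   0   0]
plate 3106 ((0.5883287787437439, 0.04328300058841705), (0.5208646655082703, 0.2924456000328064), 81.51959991455078)
side knob n 42 px 242.52380952380952 236.45238095238096 [0.51450506 0.1656467  0.13122779] [0.50544293 0.15375403 0.11774055] [0.52429424 0.17010821 0.1381843 ]
pumptop 543 ((0.5885342359542847, -0.1915777623653412), (0.1673964560031891, 0.12713412940502167), 8.743459701538086) 0.062300018405672564
guardtop 134 ((0.5920850038528442, -0.18573862314224243), (0.07604538649320602, 0.0479678176343441), 8.326894760131836) [ 0.59442752 -0.18514007  0.09185572]
zmax 0.2459223068274322
1460 [0.50440531 0.06673298 0.12003939] [0.69282157 0.26780465 0.24592231]
[251 304 328  47  41 138 351   0   0   0   0]
plate 2467 ((0.5614815354347229, 0.08044204115867615), (0.4601936936378479, 0.2704900801181793), 78.68690490722656)
railL [0.554 0.069 0.243]
railR [0.268 0.251 0.002]
mid [0.533 0.162 0.24 ]
beaker [0.418 0.003 0.044]
bottle [0.528 0.421 0.099]
tray [ 0.491 -0.421  0.004]
pumphead [ 0.526 -0.174  0.064]
```

View pics/z1.png

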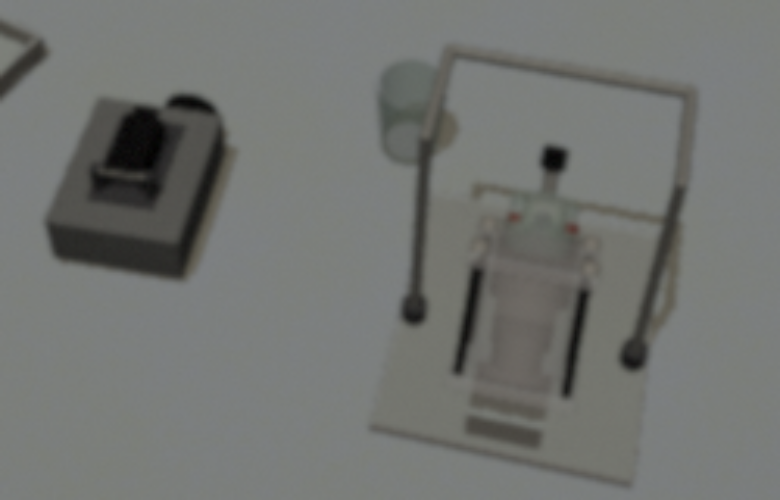

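The zoom shows the guard is shut (hinge at the camera/+x end) and the stand's rod leans up-image to the black knob. The beaker stands behind-left of the rail.

```bash
python3 - <<'E'
from h import *
A=[]
for n,px in(('scene',(327.08,210.8)),('side',(242.5,236.45))):
    z=np.load('c_%s.npz'%n);p,d,K,T=[z[k] for k in'pdKT'];P=pts(d,K,T);g=p.max(2).astype(int)
    r=T[:3,:3]@np.linalg.solve(K,[*px,1]);A.append((T[:3,3],r/np.linalg.norm(r)))
    Q=np.load('rail_%s.npy'%n)
    t=Q[Q[:,2]>.232];
    # crossbar: small x among top
    lo=t[(t[:,0]<.575)]
    rs=cv2.fitLine(lo[:,:2].astype(np.float32),cv2.DIST_HUBER,0,.01,.01).ravel();print(n,'bar',len(lo),lo.min(0),lo.max(0),rs,'ang',np.degrees(np.arctan2(rs[1],rs[0])))
    sel=lo[abs((lo[:,:2]-rs[2:])@[-rs[1],rs[0]])<.008];print('ends',sel[sel[:,1].argmin()],sel[sel[:,1].argmax()],sel[:,2].max())
    Z=P[...,2];b=(abs(P[...,0]-.6)<.13)&(abs(P[...,1]+.19)<.11)
    for lab,t in(('top',b&(abs(Z-.062)<.003)),('guard',b&(Z>.088)&(Z<.1))):
        q=P[t][:,:2].astype(np.float32);r=cv2.minAreaRect(q);print(lab,r,cv2.boxPoints(r).round(3).tolist())
(c1,r1),(c2,r2)=A
s=np.linalg.lstsq(np.stack([r1,-r2],1),c2-c1,rcond=None)[0];a=c1+s[0]*r1;b=c2+s[1]*r2;print('knob',a,b,(a+b)/2)
m=bot.camera_model('wrist');print(np.array(m['mount']).round(4))
E
```

```text
scene bar 442 [0.51687624 0.0663152  0.23317882] [0.57488462 0.26247566 0.24660081] [ 0.09400802 -0.99557143  0.5322656   0.17495447] ang -84.60577
ends [0.53727599 0.0663152  0.2400388 ] [0.53201921 0.2587785  0.24004834] 0.24660081083336616
top ((0.5926598310470581, -0.19041045010089874), (0.17342080175876617, 0.11920484155416489), 9.183470726013184) [[0.49799999594688416, -0.14499999582767487], [0.5170000195503235, -0.2630000114440918], [0.6880000233650208, -0.23499999940395355], [0.6690000295639038, -0.11800000071525574]]
guard ((0.5973036289215088, -0.189332515001297), (0.08098745346069336, 0.05691753700375557), 7.03571891784668) [[0.5540000200271606, -0.16599999368190765], [0.5609999895095825, -0.22300000488758087], [0.640999972820282, -0.21299999952316284], [0.6340000033378601, -0.15600000321865082]]
side bar 332 [0.51163072 0.06673298 0.23509868] [0.57498488 0.26306205 0.24592231] [ 0.02029502 -0.999794    0.52709615  0.1976476 ] ang -88.8371
ends [0.53666793 0.06952225 0.24529138] [0.52098438 0.25850612 0.24160113] 0.2459223068274322
top ((0.5881302952766418, -0.19009371101856232), (0.16965393722057343, 0.12352973967790604), 7.350212574005127) [[0.4959999918937683, -0.14000000059604645], [0.5120000243186951, -0.2619999945163727], [0.6800000071525574, -0.23999999463558197], [0.6639999747276306, -0.11800000071525574]]
guard ((0.5947221517562866, -0.1935768574476242), (0.07865915447473526, 0.05872954800724983), 11.013822555541992) [[0.5509999990463257, -0.1720000058412552], [0.5619999766349792, -0.23000000417232513], [0.6389999985694885, -0.2150000035762787], [0.628000020980835, -0.15700000524520874]]
knob [0.51776624 0.15938573 0.12156567] [0.51693224 0.15790666 0.12247308] [0.51734924 0.1586462  0.12201937]
[[ 6.000e-04 -9.661e-01 -2.582e-01  6.630e-02]
 [ 1.000e+00  5.000e-04  5.000e-04 -6.000e-04]
 [-4.000e-04 -2.582e-01  9.661e-01  2.030e-02]
 [ 0.000e+00  0.000e+00  0.000e+00  1.000e+00]]
```

```bash
cat >> h.py <<'E'
from scipy.spatial.transform import Rotation as Rn
def rel(p,R):
    s=bot.state();C=np.array(s['eef_rot']);print('shift mm',(C.T@(np.array(p)-s['eef_pos'])*1e3).round(1),'turn',Rn.from_matrix(C.T@R).as_rotvec(degrees=True).round(1))
def tool(z,y):
    z=np.array(z,float);z/=np.linalg.norm(z);y=np.array(y,float);y-=z*(y@z);y/=np.linalg.norm(y);return np.stack([np.cross(y,z),y,z],1)
E
python3 - <<'E'
from h import *
z=np.load('c_scene.npz');K,T=z['K'],z['T']
def hit(u,v,h):
    r=T[:3,:3]@np.linalg.solve(K,[u,v,1]);return (T[:3,3]+r*(h-T[2,3])/r[2])[:2]
S=lambda a,h:hit(150+a[0]/3.12,160+a[1]/3.125,h)
for nm,a,b,h in(('bar',(450,50),(692,92),.243),('plate',(372,428),(632,485),.012),('plateR',(632,485),(668,235),.012),('pumpfront',(50,215),(180,240),.062),('pumpside',(180,240),(220,118),.062),('guardfront',(93,168),(160,182),.09)):
    p,q=S(a,h),S(b,h);print(nm,p.round(3),q.round(3),np.linalg.norm(p-q).round(3),np.degrees(np.arctan2(*(q-p)[::-1])).round(1))
yw=np.radians(8);a=np.array([-.616*np.cos(yw),-.616*np.sin(yw),.788])
R=tool(-a,[-np.sin(yw),np.cos(yw),0])
print('W1');rel([.42,-.2,.42],tool([0,0,-1],[-np.sin(yw),np.cos(yw),0]))
E
```

```text
bar [0.546 0.072] [0.525 0.254] 0.183 96.6
plate [0.746 0.084] [0.722 0.288] 0.205 96.7
plateR [0.722 0.288] [0.472 0.266] 0.251 -174.9
pumpfront [ 0.677 -0.232] [ 0.663 -0.117] 0.116 97.3
pumpside [ 0.663 -0.117] [ 0.524 -0.142] 0.141 -169.8
guardfront [ 0.638 -0.208] [ 0.632 -0.148] 0.06 95.7
W1
shift mm [ 313.2 -330.8  -15.7] turn [-0.000e+00 -1.000e-01 -1.658e+02]
```

Emit:
send_rows(moves="-1 60 -65 0 0 0 -10.6; -1 120 -130 0 0 0 -21.2; -1 160 -170 0 0 0 -31.8; -1 200 -210 0 0 0 -42.4; -1 240 -250 0 0 0 -53", grip_force=20)

```text
time: 0.78
eef_pos: [0.37, -0.3322, 0.4045]
eef_rot: [[0.25, 0.968, 0.0], [0.968, -0.25, 0.0], [0.0, 0.0, -1.0]]
force: [0.8, -0.6, -0.3]
finger_gap: 1.003
grip_force: 0.0
```

Emit:
send_rows(moves="-1 0 0 0 0 0 -10.6; -1 0 0 0 0 0 -21.2; -1 0 0 0 0 0 -31.8; -1 0 0 0 0 0 -42.4; -1 0 0 0 0 0 -53")

```text
time: 1.4
eef_pos: [0.3697, -0.334, 0.4044]
eef_rot: [[-0.624, 0.782, -0.0], [0.782, 0.624, 0.0], [0.001, -0.0, -1.0]]
force: [-0.1, 0.3, -0.4]
finger_gap: 0.997
grip_force: 0.0
```

```bash
cat > st.py <<'E'
from h import *
yw=np.radians(6.5);a=np.array([-.6157*np.cos(yw),-.6157*np.sin(yw),.788]);ys=np.array([-np.sin(yw),np.cos(yw),0])
R=tool(-a,ys);knob=np.array([.5173,.1586,.122])
E
python3 - <<'E'
from st import *
s=bot.state();print(s['time'],s['qpos'],s['eef_pos'])
for d in(.1,.05): rel(knob+a*(.147+d),R)
rel([.40,-.1,.4],R)
E
```

```text
1.4 [-4.49582187e+01 -4.24208287e+00  1.13035812e+02 -1.21522218e-03
  7.12405115e+01 -8.35349275e+01] [ 0.36969357 -0.33397147  0.40438983]
shift mm [373.7 293.7  87.9] turn [-19.2 -34.7 -55.7]
shift mm [357.4 319.8 127.3] turn [-19.2 -34.7 -55.7]
shift mm [164.  169.6   4.5] turn [-19.2 -34.7 -55.7]
```

Emit:
send_rows(moves="-1 35 35 0 -3 -5.3 -8.5; -1 70 70 0 -5.9 -10.6 -17; -1 100 105 0 -8.8 -15.9 -25.5; -1 132 137 0 -11.7 -21.2 -34; -1 164 170 0 -14.6 -26.5 -42.5")

```text
time: 2.02
eef_pos: [0.4015, -0.0987, 0.4046]
eef_rot: [[-0.859, 0.124, 0.496], [0.137, 0.99, -0.009], [-0.492, 0.06, -0.868]]
force: [1.1, -0.4, -0.4]
finger_gap: 0.998
grip_force: 0.0
```

```bash
python3 - <<'E'
from st import *
s=bot.state();print(s['time'],s['qpos'],s['eef_pos'],s['force'])
for d in(.1,.05): rel(knob+a*(.147+d),R)
E
```

```text
2.025 [ -21.45539931  -24.71098102  131.08785766   13.82811899   46.29687001
 -110.57374827] [ 0.40154968 -0.09870525  0.40460657] [ 1.11488965 -0.44321599 -0.41328321]
shift mm [106.7 228.1  56.6] turn [ -4.7  -8.  -13.2]
shift mm [100.2 233.  106. ] turn [ -4.7  -8.  -13.2]
```

Emit:
send_rows(moves="-1 30 57 10 -2.3 -4 -6.6; -1 60 114 20 -4.7 -8 -13.2; -1 85 171 38 -4.7 -8 -13.2; -1 107 228 57 -4.7 -8 -13.2; -1 107 228 57 -4.7 -8 -13.2")

```text
time: 2.65
eef_pos: [0.3668, 0.1383, 0.3174]
eef_rot: [[-0.785, -0.108, 0.609], [-0.085, 0.994, 0.068], [-0.613, 0.002, -0.79]]
force: [0.3, 0.3, 0.6]
finger_gap: 1.0
grip_force: 0.0
```

```bash
python3 - <<'E'
from st import *
s=bot.state();print(s['time'],s['qpos'],s['eef_pos'],s['force'])
rel(knob+a*(.147+.1),R)
p,d,K,T=grab('wrist');np.savez('w1.npz',p=p,d=d,K=K,T=T);cv2.imwrite('pics/w1.png',p)
c=np.linalg.inv(T)@np.r_[knob,1];q=K@c[:3];print('pred knob px',q[:2]/q[2])
E
```

```text
2.65 [ 20.96832828 -24.60201515 142.05951949 -19.93601029  27.03841494
 -60.29446531] [0.36681787 0.13831312 0.31735035] [0.28971266 0.29047562 0.64771895]
shift mm [0.7 3.1 0.4] turn [-0.1 -0.2 -0.3]
pred knob px [261.01880812 196.71647698]
```

View pics/w1.png

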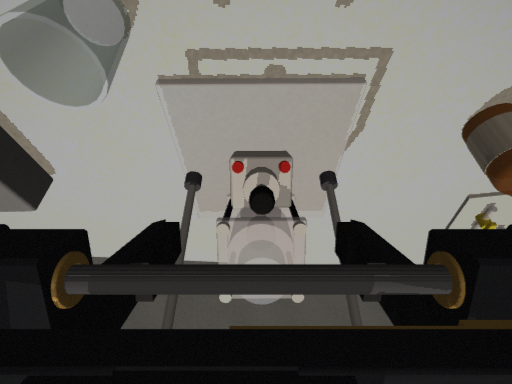

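The knob is at (261,201), with the red bolts and the rail symmetric about it, so the alignment is good. I'm advancing along the rod.

Emit:
send_rows(moves="-1 0 1 20 0 0 0; -1 -1 2 45 0 0 0; -1 -1 3 70 0 0 0; -1 -1 3 90 0 0 0; -1 -1 3 100 0 0 0")

```text
time: 3.32
eef_pos: [0.429, 0.1463, 0.2381]
eef_rot: [[-0.787, -0.107, 0.607], [-0.085, 0.994, 0.066], [-0.611, 0.0, -0.792]]
force: [1.1, -0.8, -0.4]
finger_gap: 1.001
grip_force: 0.0
```

Emit:
send_rows(moves="-1 0 0 0 0 0 0; 1 0 0 0 0 0 0; 1 0 0 0 0 0 0; 1 0 0 0 0 0 0; 1 0 0 0 0 0 0", grip_force=30)

```text
time: 3.95
eef_pos: [0.4289, 0.1467, 0.2396]
eef_rot: [[-0.786, -0.107, 0.609], [-0.084, 0.994, 0.067], [-0.613, 0.001, -0.79]]
force: [0.2, -0.4, 0.8]
finger_gap: 0.57
grip_force: 0.0
```

```bash
python3 - <<'E'
from st import *
s=bot.state();f=np.array(s['force']);print(s['time'],s['finger_gap'],s['grip_force'],'f tool',np.array(s['eef_rot']).T@f, s['wrist_torque'])
rel(knob+a*.147,R)
p,d,K,T=grab('wrist');np.savez('w2.npz',p=p,d=d,K=K,T=T);cv2.imwrite('pics/w2.png',p)
E
```

```text
3.95 0.5698078455419562 0.0 f tool [-0.6379103  -0.4128719  -0.58058945] [0.05859693 0.17013048 0.00242819]
shift mm [2.1 1.8 0.6] turn [-0.1 -0.2 -0.3]
```

View pics/w2.png

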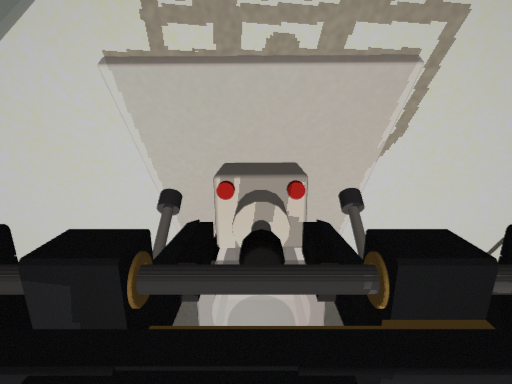

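The knob sits centred between the half-closed fingers at (262,248).

Emit:
send_rows(moves="1 0 0 0 0 0 0; 1 0 0 0 0 0 0; 1 0 0 0 0 0 0; 1 0 0 0 0 0 0; 1 0 0 0 0 0 0")

```text
time: 4.62
eef_pos: [0.4287, 0.1478, 0.2393]
eef_rot: [[-0.785, -0.11, 0.61], [-0.085, 0.994, 0.07], [-0.613, 0.003, -0.79]]
force: [-2.0, 7.6, -1.3]
finger_gap: 0.231
grip_force: 30.0
```

Emit:
send_rows(moves="1 0 0 -2 0 0 0; 1 0 0 -4 0 0 0; 1 0 0 -6 0 0 0; 1 0 0 -8 0 0 0; 1 0 0 -8 0 0 0")

```text
time: 5.25
eef_pos: [0.4239, 0.1472, 0.2455]
eef_rot: [[-0.785, -0.11, 0.609], [-0.085, 0.994, 0.07], [-0.613, 0.003, -0.79]]
force: [-0.5, 8.4, -3.0]
finger_gap: 0.23
grip_force: 30.0
```

```bash
cat > f.py <<'E'
from st import *
s=bot.state();C=np.array(s['eef_rot']);print(s['time'],'gap',s['finger_gap'],s['grip_force'],'f tool',(C.T@s['force']).round(2),'along(out,mm)',(np.array(s['eef_pos'])-knob-a*.147)@a*1e3)
E
python3 f.py
```

```text
5.25 gap 0.23040858259943237 30.001065373429583 f tool [1.51 8.38 2.67] along(out,mm) 8.281125247434117
```

Emit:
send_rows(moves="1 0 0.8 0 0 0 0; 1 0 0.8 -1 0 0 0; 1 0 0.8 -2 0 0 0; 1 0 0.8 -2 0 0 0; 1 0 0.8 -2 0 0 0")

```text
time: 5.88
eef_pos: [0.4227, 0.1474, 0.2472]
eef_rot: [[-0.786, -0.109, 0.609], [-0.084, 0.994, 0.068], [-0.613, 0.002, -0.79]]
force: [1.1, 6.4, -3.2]
finger_gap: 0.224
grip_force: 30.0
```

Emit:
send_rows(moves="1 0 0 -0.5 0 0 0; 1 0 0 -1 0 0 0; 1 0 0 -1.5 0 0 0; 1 0 0 -2 0 0 0; 1 0 0 -2 0 0 0")

```text
time: 6.5
eef_pos: [0.4215, 0.1472, 0.2487]
eef_rot: [[-0.786, -0.109, 0.609], [-0.084, 0.994, 0.068], [-0.613, 0.002, -0.79]]
force: [1.8, 7.2, -4.6]
finger_gap: 0.224
grip_force: 30.0
```

Emit:
send_rows(moves="1 0 0 -0.5 0 0 0; 1 0 0 -1 0 0 0; 1 0 0 -1.5 0 0 0; 1 0 0 -2 0 0 0; 1 0 0 -2 0 0 0")

```text
time: 7.12
eef_pos: [0.4203, 0.1471, 0.2503]
eef_rot: [[-0.786, -0.109, 0.609], [-0.084, 0.994, 0.068], [-0.613, 0.002, -0.79]]
force: [1.5, 7.1, -4.8]
finger_gap: 0.226
grip_force: 30.0
```

Emit:
send_rows(moves="1 0 0 -0.5 0 0 0; 1 0 0 -1 0 0 0; 1 0 0 -1.5 0 0 0; 1 0 0 -2 0 0 0; 1 0 0 -2 0 0 0")

```text
time: 7.75
eef_pos: [0.4191, 0.147, 0.2519]
eef_rot: [[-0.786, -0.109, 0.609], [-0.084, 0.994, 0.068], [-0.613, 0.002, -0.79]]
force: [0.9, 6.3, -4.1]
finger_gap: 0.225
grip_force: 30.0
```

```bash
python3 f.py
```

```text
7.75 gap 0.2254095617875875 29.999657595762983 f tool [1.32 6.18 4.22] along(out,mm) 16.251610820911964
```

Emit:
send_rows(moves="1 0 0 -0.5 0 0 0; 1 0 0 -1 0 0 0; 1 0 0 -1.5 0 0 0; 1 0 0 -2 0 0 0; 1 0 0 -2 0 0 0")

```text
time: 8.38
eef_pos: [0.4178, 0.1468, 0.2534]
eef_rot: [[-0.786, -0.109, 0.609], [-0.084, 0.994, 0.068], [-0.613, 0.002, -0.79]]
force: [-0.2, 6.6, -0.2]
finger_gap: 0.224
grip_force: 30.0
```

Emit:
send_rows(moves="1 0 0 -0.5 0 0 0; 1 0 0 -1 0 0 0; 1 0 0 -1.5 0 0 0; 1 0 0 -2 0 0 0; 1 0 0 -2 0 0 0")

```text
time: 9.0
eef_pos: [0.4166, 0.1467, 0.255]
eef_rot: [[-0.786, -0.108, 0.609], [-0.084, 0.994, 0.068], [-0.613, 0.002, -0.79]]
force: [1.0, 5.9, -3.1]
finger_gap: 0.226
grip_force: 30.0
```

Emit:
send_rows(moves="1 0 0 -0.5 0 0 0; 1 0 0 -1 0 0 0; 1 0 0 -1.5 0 0 0; 1 0 0 -2 0 0 0; 1 0 0 -2 0 0 0")

```text
time: 9.62
eef_pos: [0.4154, 0.1465, 0.2566]
eef_rot: [[-0.786, -0.108, 0.609], [-0.084, 0.994, 0.068], [-0.613, 0.002, -0.79]]
force: [1.1, 6.2, -3.6]
finger_gap: 0.23
grip_force: 30.0
```

```bash
python3 f.py
```

```text
9.625 gap 0.2295267874700409 30.001068072742783 f tool [0.8  6.05 3.95] along(out,mm) 22.255905085841775
```

Emit:
send_rows(moves="1 0 0 -0.5 0 0 0; 1 0 0 -1 0 0 0; 1 0 0 -1.5 0 0 0; 1 0 0 -2 0 0 0; 1 0 0 -2 0 0 0")

```text
time: 10.25
eef_pos: [0.4142, 0.1464, 0.2582]
eef_rot: [[-0.786, -0.108, 0.609], [-0.084, 0.994, 0.068], [-0.613, 0.002, -0.79]]
force: [0.2, 6.8, -3.4]
finger_gap: 0.228
grip_force: 30.0
```

Emit:
send_rows(moves="1 0 0 -0.5 0 0 0; 1 0 0 -1 0 0 0; 1 0 0 -1.5 0 0 0; 1 0 0 -2 0 0 0; 1 0 0 -2 0 0 0")

```text
time: 10.88
eef_pos: [0.4129, 0.1463, 0.2599]
eef_rot: [[-0.786, -0.108, 0.609], [-0.084, 0.994, 0.068], [-0.613, 0.002, -0.79]]
force: [-1.5, 5.8, -1.2]
finger_gap: 0.226
grip_force: 30.0
```

Emit:
send_rows(moves="1 0 0 -0.5 0 0 0; 1 0 0 -1 0 0 0; 1 0 0 -1.5 0 0 0; 1 0 0 -2 0 0 0; 1 0 0 -2 0 0 0")

```text
time: 11.5
eef_pos: [0.4115, 0.1461, 0.2616]
eef_rot: [[-0.786, -0.108, 0.609], [-0.084, 0.994, 0.068], [-0.613, 0.002, -0.79]]
force: [-5.4, 5.7, 4.0]
finger_gap: 0.228
grip_force: 30.0
```

```bash
python3 f.py
```

```text
11.5 gap 0.22812588973078116 30.000120808545034 f tool [ 1.33  6.3  -6.08] along(out,mm) 28.553416256256064
```

Emit:
send_rows(moves="1 0 0 -0.5 0 0 0; 1 0 0 -1 0 0 0; 1 0 0 -1 0 0 0; 1 0 0 -1 0 0 0; 1 0 0 -1 0 0 0")

```text
time: 12.12
eef_pos: [0.4109, 0.1461, 0.2624]
eef_rot: [[-0.786, -0.108, 0.609], [-0.084, 0.994, 0.068], [-0.613, 0.002, -0.79]]
force: [-6.7, 5.4, 3.9]
finger_gap: 0.225
grip_force: 30.0
```

Emit:
send_rows(moves="1 0 0 -0.5 0 0 0; 1 0 0 -1 0 0 0; 1 0 0 -1 0 0 0; 1 0 0 -1 0 0 0; 1 0 0 -1 0 0 0")

```text
time: 12.75
eef_pos: [0.4103, 0.146, 0.2631]
eef_rot: [[-0.786, -0.108, 0.609], [-0.084, 0.994, 0.068], [-0.613, 0.002, -0.79]]
force: [-4.1, 6.9, 2.2]
finger_gap: 0.229
grip_force: 30.0
```

```bash
python3 f.py
```

```text
12.75 gap 0.22934970977945673 30.000600107596256 f tool [ 1.25  7.29 -3.79] along(out,mm) 30.516591569091098
```

Emit:
send_rows(moves="1 0 0 -0.5 0 0 0; 1 0 0 -1 0 0 0; 1 0 0 -1 0 0 0; 1 0 0 -1 0 0 0; 1 0 0 -1 0 0 0")

```text
time: 13.38
eef_pos: [0.4099, 0.1459, 0.2637]
eef_rot: [[-0.786, -0.108, 0.609], [-0.084, 0.994, 0.068], [-0.613, 0.002, -0.79]]
force: [0.3, 5.6, -1.8]
finger_gap: 0.228
grip_force: 30.0
```

```bash
python3 f.py
```

```text
13.375 gap 0.2279182427215426 30.000011002994142 f tool [0.37 5.51 1.96] along(out,mm) 31.304304826007872
```

The force swung from −6.8 N to +2 N within 2 mm, so this is the click. I'm releasing and backing off.

Emit:
send_rows(moves="-1 0 0 0 0 0 0; -1 0 0 0 0 0 0; -1 0 0 0 0 0 0; -1 0 0 0 0 0 0; -1 0 0 0 0 0 0")

```text
time: 14.0
eef_pos: [0.41, 0.1453, 0.2639]
eef_rot: [[-0.786, -0.107, 0.609], [-0.084, 0.994, 0.066], [-0.612, 0.001, -0.791]]
force: [-0.2, -0.2, -0.6]
finger_gap: 0.771
grip_force: 0.0
```

Emit:
send_rows(moves="-1 0 0 -10 0 0 0; -1 0 0 -25 0 0 0; -1 0 0 -40 0 0 0; -1 0 0 -55 0 0 0; -1 0 0 -60 0 0 0")

```text
time: 14.62
eef_pos: [0.3731, 0.1415, 0.3126]
eef_rot: [[-0.785, -0.108, 0.61], [-0.084, 0.994, 0.068], [-0.614, 0.002, -0.789]]
force: [-0.3, 0.2, 0.1]
finger_gap: 1.0
grip_force: 0.0
```

```bash
python3 - <<'E'
from st import *
s=bot.state();print(s['time'],s['qpos'],s['eef_pos'],s['force'])
p,d,K,T=grab('scene');np.savez('s2.npz',p=p,d=d,K=K,T=T)
c=cv2.resize(p[195:245,300:360],(720,600),interpolation=cv2.INTER_CUBIC);cv2.imwrite('pics/s2.png',c)
# straight knob measure
m=np.zeros(p.shape[:2],bool);m[190:222,310:345]=p.max(2)[190:222,310:345]<45
yy,xx=np.nonzero(m);print(xx.mean(),yy.mean(),m.sum())
k=knob+a*.0313;q=K@(np.linalg.inv(T)@np.r_[k,1])[:3];print('pred',q[:2]/q[2])
q=K@(np.linalg.inv(T)@np.r_[knob,1])[:3];print('pred0',q[:2]/q[2])
E
```

```text
14.625 [ 21.11360123 -23.06646191 141.72482715 -21.02809758  25.90244391
 -58.96863911] [0.37312947 0.14148913 0.31255835] [-0.2957543   0.23841985  0.07370312]
329.3809523809524 198.76190476190476 42
pred [328.98308963 198.69025207]
pred0 [326.84864159 210.48096118]
```

View pics/s2.png

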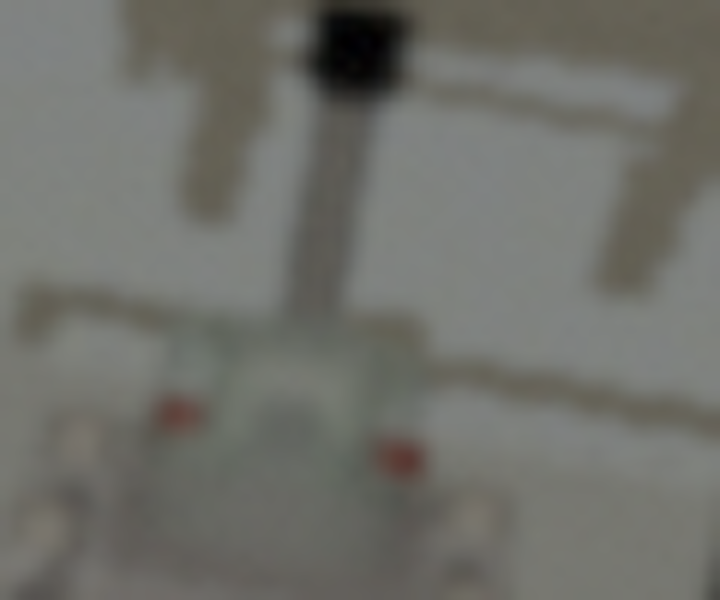

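The zoom shows the knob at (360,50) holding its pulled-out place, so the rod is seated. Next is the pump.

```bash
cat > pu.py <<'E'
from h import *
yp=np.radians(8.5);xp=np.array([np.cos(yp),np.sin(yp),0]);yy=np.array([-np.sin(yp),np.cos(yp),0]);zz=np.array([0,0,1.])
Rd=tool(-zz,yy);hinge=np.array([.632,-.185,.086])
E
python3 - <<'E'
from pu import *
v=hinge-.075*xp;v[2]=.36
print(v);rel([.38,-.05,.37],tool([.35,.0,-.94],yy));rel(v,Rd)
E
```

```text
[ 0.55782381 -0.19608571  0.36      ]
shift mm [ -24.6 -191.   -54.1] turn [ 1.9 17.6 -2.5]
shift mm [-145.8 -355.4   52.5] turn [-0.7 37.9 -2.3]
```

Emit:
send_rows(moves="-1 -5 -38 -15 0.4 3.5 -0.5; -1 -10 -76 -30 0.8 7 -1; -1 -15 -115 -40 1.2 10.5 -1.5; -1 -20 -153 -50 1.6 14 -2; -1 -25 -191 -54 1.9 17.6 -2.5")

```text
time: 15.3
eef_pos: [0.3807, -0.0515, 0.3697]
eef_rot: [[-0.929, -0.129, 0.347], [-0.138, 0.99, -0.001], [-0.343, -0.049, -0.938]]
force: [0.4, 0.0, -0.3]
finger_gap: 1.005
grip_force: 0.0
```

```bash
python3 - <<'E'
from pu import *
v=hinge-.075*xp;v[2]=.36
rel(v,Rd);print(bot.state()['qpos'])
E
```

```text
shift mm [-141.3 -165.6   70.8] turn [-3.  20.1 -0.6]
[ -13.48680508  -24.44631773  133.34478809    5.82884273   51.45602507
 -114.23646191]
```

Emit:
send_rows(moves="-1 -35 -41 15 -0.7 5 0; -1 -70 -82 35 -1.5 10 -0.2; -1 -105 -123 53 -2.2 15 -0.4; -1 -141 -165 71 -3 20 -0.6; -1 -141 -165 71 -3 20.1 -0.6")

```text
time: 15.92
eef_pos: [0.5606, -0.1965, 0.3549]
eef_rot: [[-0.989, -0.147, -0.005], [-0.147, 0.989, 0.002], [0.005, 0.003, -1.0]]
force: [-0.6, 0.3, -0.6]
finger_gap: 1.0
grip_force: 0.0
```

```bash
python3 - <<'E'
from pu import *
p,d,K,T=grab('wrist');np.savez('w3.npz',p=p,d=d,K=K,T=T);cv2.imwrite('pics/w3.png',p)
P=pts(d,K,T);Z=P[...,2];g=p.max(2).astype(int)
b=(abs(P[...,0]-.6)<.13)&(abs(P[...,1]+.19)<.11)&(d>0)
print('topz',np.median(Z[b&(abs(Z-.062)<.006)]))
for lab,t in(('top',b&(abs(Z-.062)<.004)),('guard',b&(abs(Z-.092)<.005))):
    n,l,st,_=cv2.connectedComponentsWithStats(t.astype(np.uint8));i=1+st[1:,4].argmax();q=P[l==i]
    r=cv2.minAreaRect(q[:,:2].astype(np.float32));print(lab,st[i],np.median(q[:,2]),r,cv2.boxPoints(r).round(3).tolist())
    L=(q-hinge)@np.stack([xp,yy,zz],1);print('local x,y pct',np.percentile(L,[1,50,99],axis=0).round(4).tolist())
E
```

```text
topz 0.061933348516985676
top [  195   127   121   137 10428] 0.06195954181169114 ((0.5765265226364136, -0.19483450055122375), (0.1457902044057846, 0.11972242593765259), 9.274040222167969) [[0.4950000047683716, -0.14800000190734863], [0.5139999985694885, -0.26600000262260437], [0.6579999923706055, -0.24199999868869781], [0.6389999985694885, -0.12399999797344208]]
local x,y pct [[-0.1237, -0.0597, -0.0277], [-0.0661, 0.0049, -0.024], [0.013, 0.0569, -0.0217]]
guard [ 228  188   58   76 2749] 0.09178041942992288 ((0.5942650437355042, -0.1915585696697235), (0.07735347747802734, 0.05551237612962723), 9.008882522583008) [[0.5519999861717224, -0.17000000178813934], [0.5600000023841858, -0.22499999403953552], [0.6370000243186951, -0.21299999952316284], [0.628000020980835, -0.15800000727176666]]
local x,y pct [[-0.0761, -0.0245, 0.0021], [-0.038, -0.0011, 0.0058], [-0.0016, 0.0238, 0.0073]]
```

View pics/w3.png

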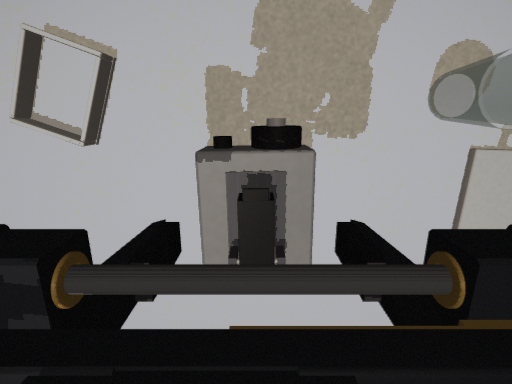

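The wrist view shows the guard at (257,225), the tab front at about row 192 and the hinge brackets near row 252. The midline is column 257 and the pump is well aligned.

```bash
sed -i 's/radians(8.5)/radians(9.0)/;s/\[.632,-.185,.086\]/[.6312,-.1857,.086]/' pu.py; python3 - <<'E'
from pu import *
g=hinge-.046*xp;g[2]=.086
rel(g+.207*zz,Rd);rel(g+.147*zz,Rd)
E
```

```text
shift mm [-27.1  -1.9  62.8] turn [ 0.2 -0.2 -0.5]
shift mm [-27.4  -2.1 122.8] turn [ 0.2 -0.2 -0.5]
```

Emit:
send_rows(moves="-1 -10 -1 30 0 0 0; -1 -27 -2 63 0.2 -0.2 -0.5; -1 -27 -2 90 0.2 -0.2 -0.5; -1 -27 -2 112 0.2 -0.2 -0.5; -1 -27 -2 122 0.2 -0.2 -0.5")

```text
time: 16.6
eef_pos: [0.583, -0.1908, 0.2363]
eef_rot: [[-0.988, -0.158, 0.003], [-0.158, 0.988, -0.002], [-0.002, -0.002, -1.0]]
force: [1.4, 0.9, -0.0]
finger_gap: 1.002
grip_force: 0.0
```

Emit:
send_rows(moves="1 0 0 0 0 0 0; 1 0 0 0 0 0 0; 1 0 0 0 0 0 0; 1 0 0 0 0 0 0; 1 0 0 0 0 0 0", grip_force=10)

```text
time: 17.23
eef_pos: [0.5847, -0.192, 0.2373]
eef_rot: [[-0.988, -0.157, 0.004], [-0.157, 0.988, -0.002], [-0.004, -0.003, -1.0]]
force: [-0.5, -0.1, -1.0]
finger_gap: 0.455
grip_force: 0.0
```

Emit:
send_rows(moves="1 0 0 0 0 0 0; 1 0 0 0 0 0 0; 1 0 0 0 0 0 0; 1 0 0 0 0 0 0; 1 0 0 0 0 0 0")

```text
time: 17.85
eef_pos: [0.5847, -0.1929, 0.2372]
eef_rot: [[-0.988, -0.157, 0.004], [-0.157, 0.988, -0.004], [-0.004, -0.005, -1.0]]
force: [0.5, -6.0, -0.5]
finger_gap: 0.387
grip_force: 10.0
```

```bash
python3 - <<'E'
from pu import *
s=bot.state();C=np.array(s['eef_rot']);print(s['time'],'f tool',(C.T@s['force']).round(2))
gp=np.array(s['eef_pos'])+.147*C[:,2];B=np.stack([xp,yy,zz],1);L=(gp-hinge)@B*1e3;print('grip local mm',L.round(1))
x,z=L[0],L[2]
for th in np.arange(.2,1.61,.2):
    q=np.array([x*np.cos(th)+z*np.sin(th),-x*np.sin(th)+z*np.cos(th)])-[x,z]
    print(round(th,1),'tool',(C.T@B@[q[0],0,q[1]]).round(1))
E
```

```text
17.85 f tool [ 0.4  -5.97  0.54]
grip local mm [-46.5  -0.6   4.2]
0.2 tool [-1.8 -0.  -9.1]
0.4 tool [ -5.4  -0.1 -17.8]
0.6 tool [-10.6  -0.1 -25.5]
0.8 tool [-17.2  -0.2 -32. ]
1.0 tool [-25.   -0.2 -37.1]
1.2 tool [-33.7  -0.2 -40.6]
1.4 tool [-42.8  -0.2 -42.2]
1.6 tool [-52.2  -0.2 -42. ]
```

Emit:
send_rows(moves="1 -1.8 -0.5 -9.1 0 0 0; 1 -5.4 -0.5 -17.8 0 0 0; 1 -10.6 -0.5 -25.5 0 0 0; 1 -17.2 -0.5 -32 0 0 0; 1 -17.2 -0.5 -32 0 0 0")

```text
time: 18.48
eef_pos: [0.6009, -0.1906, 0.2691]
eef_rot: [[-0.988, -0.157, 0.001], [-0.157, 0.988, -0.004], [-0.0, -0.004, -1.0]]
force: [-3.7, -5.1, 3.1]
finger_gap: 0.384
grip_force: 10.0
```

Emit:
send_rows(moves="1 -7.8 0 -5.1 0 0 0; 1 -16.5 0 -8.6 0 0 0; 1 -25.6 0 -10.2 0 0 0; 1 -35 0 -10 0 0 0; 1 -42 0 -9 0 0 0")

```text
time: 19.1
eef_pos: [0.6437, -0.1835, 0.2784]
eef_rot: [[-0.988, -0.157, 0.005], [-0.157, 0.988, -0.004], [-0.004, -0.004, -1.0]]
force: [0.6, -5.6, 1.0]
finger_gap: 0.381
grip_force: 10.0
```

```bash
python3 - <<'E'
from pu import *
s=bot.state();C=np.array(s['eef_rot']);print(s['time'],s['finger_gap'],'f tool',(C.T@s['force']).round(2))
p,d,K,T=grab('side');np.savez('s3.npz',p=p,d=d,K=K,T=T)
cv2.imwrite('pics/s3.png',cv2.resize(p[110:210,200:320],(720,600),interpolation=cv2.INTER_CUBIC))
E
```

```text
19.1 0.38062365807688303 f tool [ 0.29 -5.67 -0.97]
```

View pics/s3.png

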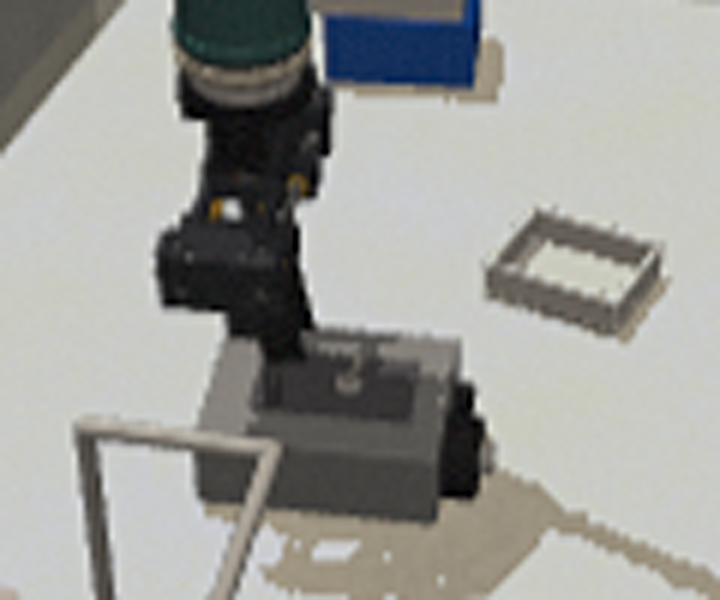

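Guard is held open around (285,330), with the toggle bat exposed at (350,378) leaning to −x. Releasing and rising.

Emit:
send_rows(moves="-1 0 0 0 0 0 0; -1 0 0 0 0 0 0; -1 0 0 0 0 0 0; -1 0 0 -20 0 0 0; -1 0 0 -55 0 0 0")

```text
time: 19.77
eef_pos: [0.6422, -0.1826, 0.3331]
eef_rot: [[-0.988, -0.157, 0.001], [-0.157, 0.988, -0.001], [-0.001, -0.001, -1.0]]
force: [-0.1, -0.6, 0.2]
finger_gap: 0.926
grip_force: 0.0
```

Emit:
send_rows(moves="-1 0 0 -30 0 0 0; 1 30 0 -40 0 -5 0; 1 70 0 -40 0 -10 0; 1 110 0 -40 0 -15 0; 1 140 0 -30 0 -20 0")

```text
time: 20.4
eef_pos: [0.5035, -0.205, 0.3655]
eef_rot: [[-0.924, -0.157, 0.348], [-0.149, 0.988, 0.05], [-0.351, -0.006, -0.936]]
force: [-0.2, 0.4, -0.3]
finger_gap: 0.571
grip_force: 0.0
```

```bash
python3 - <<'E'
from pu import *
s=bot.state();print(s['time'],s['finger_gap'],s['eef_rot'].round(3) if hasattr(s['eef_rot'],'round') else '')
t=np.radians(20);tz=np.sin(t)*xp-np.cos(t)*zz;R=tool(tz,yy);print(R.round(2))
# tip front (+x) corner: TCP+.166 tz -.009*R[:,0]
def tcp(x,z):
    c=hinge+x*xp;c[2]=z;return c-.166*tz+.009*R[:,0]
for x,z in((-.070,.12),(-.070,.079),(-.036,.079)):rel(tcp(x,z),R)
p,d,K,T=grab('wrist');cv2.imwrite('pics/w4.png',p)
E
```

```text
20.4 0.5705304311490874 [[-0.924 -0.157  0.348]
 [-0.149  0.988  0.05 ]
 [-0.351 -0.006 -0.936]]
[[-0.93 -0.16  0.34]
 [-0.15  0.99  0.05]
 [-0.34  0.   -0.94]]
shift mm [38.2 -0.4 84.5] turn [-0.3  0.6  0.1]
shift mm [ 52.6  -0.2 122.9] turn [-0.3  0.6  0.1]
shift mm [ 20.8  -0.2 134.9] turn [-0.3  0.6  0.1]
```

View pics/w4.png

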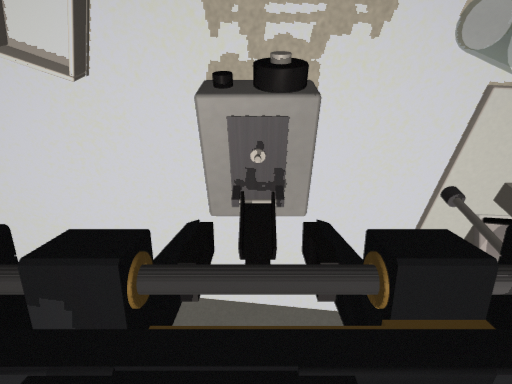

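The guard stands open at (257,225) and the toggle tip is at (258,156), on the midline.

Emit:
send_rows(moves="1 20 0 30 0 0 0; 1 38 0 60 0 0 0; 1 38 0 84 0 0 0; 1 38 0 84 0 0 0; 1 38 0 84 0 0 0")

```text
time: 21.08
eef_pos: [0.4988, -0.2064, 0.2724]
eef_rot: [[-0.926, -0.157, 0.343], [-0.149, 0.988, 0.051], [-0.347, -0.004, -0.938]]
force: [0.1, 0.1, 1.0]
finger_gap: 0.01
grip_force: 0.0
```

Emit:
send_rows(moves="1 7 0 20 0 0 0; 1 14 0 39 0 0 0; 1 14 0 39 0 0 0; 1 14 0 39 0 0 0; 1 14 0 39 0 0 0")

```text
time: 21.7
eef_pos: [0.4989, -0.2066, 0.2309]
eef_rot: [[-0.926, -0.157, 0.344], [-0.149, 0.988, 0.05], [-0.347, -0.004, -0.938]]
force: [-0.0, -0.3, -0.3]
finger_gap: 0.005
grip_force: 0.0
```

Emit:
send_rows(moves="1 -6.5 0 2.5 0 0 0; 1 -13 0 5 0 0 0; 1 -20 0 7.5 0 0 0; 1 -26 0 10 0 0 0; 1 -32 0 12 0 0 0")

```text
time: 22.32
eef_pos: [0.5285, -0.201, 0.2268]
eef_rot: [[-0.93, -0.161, 0.33], [-0.152, 0.987, 0.053], [-0.335, -0.001, -0.942]]
force: [-40.6, -13.9, 22.7]
finger_gap: 0.005
grip_force: 22.0
```

```bash
cat > tp.py <<'E'
from pu import *
s=bot.state();C=np.array(s['eef_rot']);c=np.array(s['eef_pos'])+.166*C[:,2]-.009*C[:,0]
print(s['time'],s['finger_gap'],'f pump',(np.stack([xp,yy,zz])@s['force']).round(2),'tip corner local mm',((c-hinge)@np.stack([xp,yy,zz],1)*1e3).round(1))
E
python3 tp.py
```

```text
22.325 0.005345241001036467 f pump [-42.31  -7.33  22.68] tip corner local mm [-39.8   1.2 -12.6]
```

Emit:
send_rows(moves="1 8 0 -3 0 0 0; 1 20 0 -8 0 0 0; 1 25 0 -30 0 0 0; 1 25 0 -60 0 0 0; 1 25 0 -100 0 0 0")

```text
time: 22.95
eef_pos: [0.4739, -0.2094, 0.3145]
eef_rot: [[-0.927, -0.157, 0.34], [-0.148, 0.988, 0.052], [-0.344, -0.002, -0.939]]
force: [0.8, -0.0, -0.1]
finger_gap: 0.009
grip_force: 0.0
```

```bash
python3 tp.py; python3 - <<'E'
from pu import *
rel([.5035,-.205,.3655],np.array(bot.state()['eef_rot']))
p,d,K,T=grab('wrist');cv2.imwrite('pics/w5.png',p)
piv=hinge-.043*xp;piv[2]=.065
Ti=np.linalg.inv(T)
for th in(-.35,.35):
    t=piv+.022*(np.sin(th)*xp+np.cos(th)*zz);q=K@(Ti@np.r_[t,1])[:3];print(th,q[:2]/q[2])
g=p.max(2)
E
```

```text
22.95 0.00896502955240332 f pump [ 0.78 -0.13 -0.11] tip corner local mm [-93.4   0.9  75.7]
shift mm [-45.6  -0.3 -37.6] turn [0. 0. 0.]
-0.35 [255.94180823 220.01307273]
0.35 [255.98005164 232.45161975]
```

View pics/w5.png

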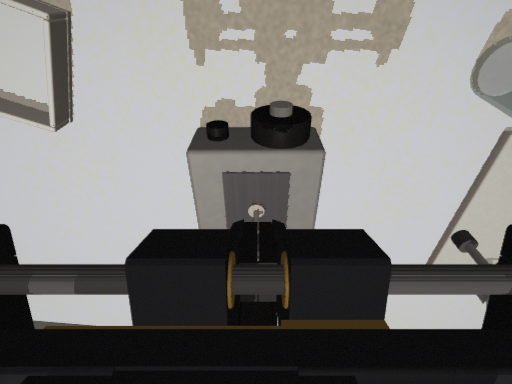

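```bash
python3 - <<'E'
from pu import *
p,d,K,T=grab('wrist');P=pts(d,K,T);B=np.stack([xp,yy,zz],1)
piv=hinge-.043*xp;piv[2]=.065
for v in range(196,236,3): print(v,[((P[v,u]-piv)@B*1e3).round(0).astype(int).tolist()+[int(p[v,u].max())] for u in(250,256,262)])
# old pose prediction for w4
s4=np.array([[-.924,-.157,.348],[-.149,.988,.05],[-.351,-.006,-.936]]);W=np.eye(4);W[:3,:3]=s4;W[:3,3]=[.5035,-.205,.3655]
Ti=np.linalg.inv(W@np.array(bot.camera_model('wrist')['mount']))
for th in(-.35,.35):
    t=piv+.022*(np.sin(th)*xp+np.cos(th)*zz);q=K@(Ti@np.r_[t,1])[:3];print('w4',th,q[:2]/q[2])
q=K@(Ti@np.r_[piv,1])[:3];print('w4 piv',q[:2]/q[2])
E
```

```text
196 [[-10, -9, -2, 83], [-10, -3, -2, 78], [-10, 3, -2, 80]]
199 [[-6, -9, -2, 82], [-9, -3, 1, 168], [-9, 3, 1, 159]]
202 [[-3, -9, -2, 82], [-4, -3, 0, 175], [-4, 3, 0, 166]]
205 [[1, -9, -2, 81], [-1, -3, 1, 131], [0, 3, -1, 106]]
208 [[5, -9, -1, 82], [-170, 0, 213, 131], [3, 3, 1, 114]]
211 [[9, -9, -2, 81], [1, -3, 8, 74], [9, 3, -2, 78]]
214 [[12, -9, -1, 81], [1, -3, 12, 82], [13, 3, -3, 76]]
217 [[16, -9, -2, 49], [2, -3, 14, 83], [3, 3, 14, 71]]
220 [[22, -9, -3, 50], [3, -3, 18, 87], [4, 3, 17, 72]]
223 [[-66, -5, 98, 11], [-66, -1, 99, 9], [-66, 2, 98, 12]]
226 [[-67, -5, 102, 15], [-68, -1, 103, 11], [-68, 2, 103, 14]]
229 [[-69, -5, 106, 12], [-69, -1, 106, 12], [-69, 2, 106, 14]]
232 [[-70, -4, 110, 12], [-71, -1, 111, 12], [-71, 2, 111, 12]]
235 [[-72, -4, 113, 10], [-72, -1, 113, 12], [-72, 2, 114, 12]]
w4 -0.35 [257.61259922 159.83528317]
w4 0.35 [257.59454312 173.02771573]
w4 piv [257.72457603 156.43111113]
```

The bat now leans to +x (front face x = 1 to 4 mm, z = 8 to 18 mm), so the toggle is on. Next I go over the guard to its back and push it shut.

```bash
python3 - <<'E'
from pu import *
def tip(x,z):
    c=hinge+x*xp;c[2]=z;return c+.166*zz
for x,z in((-.06,.215),(.05,.205),(.05,.121)):rel(tip(x,z),Rd)
E
```

```text
shift mm [-1.131e+02 -1.000e-01 -2.340e+01] turn [-0.5 20.6  0.1]
shift mm [-212.6   -0.    24.6] turn [-0.5 20.6  0.1]
shift mm [-183.     0.7  103.3] turn [-0.5 20.6  0.1]
```

Emit:
send_rows(moves="1 -20 0 -25 0 5 0; 1 -60 0 -30 0 10 0; 1 -113 0 -23 0 15 0; 1 -163 0 0 0 20 0; 1 -212 0 25 -0.5 20.6 0")

```text
time: 23.68
eef_pos: [0.682, -0.1761, 0.3633]
eef_rot: [[-0.987, -0.16, -0.008], [-0.16, 0.987, 0.005], [0.007, 0.006, -1.0]]
force: [1.0, -0.3, 0.5]
finger_gap: 0.005
grip_force: 0.0
```

Emit:
send_rows(moves="1 0 0 0 0 0 0; 1 0 0 25 0 0 0; 1 0 0 50 0 0 0; 1 0 0 75 0 0 0; 1 0 0 84 0 0 0")

```text
time: 24.3
eef_pos: [0.6772, -0.1765, 0.2777]
eef_rot: [[-0.987, -0.158, -0.012], [-0.158, 0.987, 0.006], [0.011, 0.008, -1.0]]
force: [0.3, -0.6, 0.0]
finger_gap: 0.011
grip_force: 0.0
```

Emit:
send_rows(moves="1 6 0 0 0 0 0; 1 12 0 0 0 0 0; 1 18 0 0 0 0 0; 1 25 0 0 0 0 0; 1 32 0 0 0 0 0")

```text
time: 24.92
eef_pos: [0.647, -0.1818, 0.2808]
eef_rot: [[-0.987, -0.158, -0.007], [-0.158, 0.987, 0.004], [0.006, 0.005, -1.0]]
force: [1.3, -0.2, 0.9]
finger_gap: 0.004
grip_force: 0.8
```

```bash
python3 tp.py
```

```text
24.925 0.004410051193204886 f pump [ 1.28 -0.42  0.94] tip corner local mm [24.2  2.3 28.7]
```

Emit:
send_rows(moves="1 7 0 0 0 0 0; 1 14 0 0 0 0 0; 1 21 0 0 0 0 0; 1 28 0 0 0 0 0; 1 34 0 0 0 0 0")

```text
time: 25.55
eef_pos: [0.6132, -0.1871, 0.2803]
eef_rot: [[-0.987, -0.158, -0.008], [-0.158, 0.987, 0.005], [0.008, 0.006, -1.0]]
force: [0.4, 0.0, 0.5]
finger_gap: 0.008
grip_force: 0.0
```

Emit:
send_rows(moves="1 5 0 -1 0 0 0; 1 5 0 -15 0 0 0; 1 5 0 -40 0 0 0; 1 5 0 -70 0 0 0; 1 5 0 -100 0 0 0")

```text
time: 26.18
eef_pos: [0.6099, -0.1883, 0.3827]
eef_rot: [[-0.987, -0.159, -0.007], [-0.159, 0.987, 0.004], [0.006, 0.005, -1.0]]
force: [0.1, -0.0, -0.2]
finger_gap: 0.003
grip_force: 0.0
```

Emit:
send_rows(moves="1 30 0 -5 0 0 0; 1 70 0 -10 0 0 0; 1 110 0 -15 0 0 0; 1 110 0 -15 0 0 0; 1 110 0 -15 0 0 0")

```text
time: 26.8
eef_pos: [0.5017, -0.2059, 0.3975]
eef_rot: [[-0.987, -0.158, -0.006], [-0.158, 0.987, 0.004], [0.005, 0.005, -1.0]]
force: [-0.3, 0.8, -0.8]
finger_gap: 0.002
grip_force: 0.0
```

```bash
python3 tp.py; python3 - <<'E'
from pu import *
p,d,K,T=grab('wrist');P=pts(d,K,T);B=np.stack([xp,yy,zz],1);L=(P-hinge)@B*1e3
for x in(-75,-65,-50,-35,-20):
    m=(abs(L[...,0]-x)<4)&(abs(L[...,1])<10)&(d>0)&(L[...,2]<60);print(x,m.sum(),np.median(L[m][:,2]) if m.any() else '')
p,d,K,T=grab('scene');P=pts(d,K,T);L=(P-hinge)@B*1e3
for x in(-70,-50,-35,-20):
    m=(abs(L[...,0]-x)<4)&(abs(L[...,1])<10)&(d>0)&(L[...,2]<90);print('s',x,m.sum(),np.median(L[m][:,2]) if m.any() else '')
m=np.zeros(d.shape,bool);m[185:225,310:345]=p.max(2)[185:225,310:345]<45;y,x=np.nonzero(m);print('knob px',x.mean(),y.mean())
E
```

```text
26.8 0.00247600157638393 f pump [-0.17  0.84 -0.79] tip corner local mm [-122.9    1.1  145.4]
-75 35 -23.130955994761475
-65 0 
-50 0 
-35 0 
-20 0 
s -70 16 6.099302001455004
s -50 20 5.939849928136814
s -35 20 5.9628995599763925
s -20 14 6.265934359745456
knob px 329.2368421052632 198.81578947368422
```

The guard is flat shut (6 mm above the hinge along its length). I'm checking the pin by comparing scene depth before and after the pull.

```bash
python3 - <<'E'
from st import *
n=np.cross(ys,a); n=n*np.sign(n[2])
p2,d2,K,T=grab('scene')
def L(d,K,T):
    P=pts(d,K,T);return (P-knob)@np.stack([n,ys,a],1)*1e3
z=np.load('c_scene.npz');zz=np.load('s2.npz')
Ls=[L(z['d'],K,T),L(zz['d'],K,T),L(d2,K,T)]
m=(abs(Ls[0][...,1])<9)&(Ls[0][...,2]<-30)&(Ls[0][...,2]>-75)&(Ls[0][...,0]>8)&(Ls[0][...,0]<60)
v,u=np.nonzero(m)
for i in range(len(v)):print(v[i],u[i],*[l[v[i],u[i]].round(1) for l in Ls])
E
python3 - <<'E'
from st import *
n=np.cross(ys,a); n=n*np.sign(n[2]);print(n)
z=np.load('c_scene.npz');zz=np.load('s2.npz');K,T=z['K'],z['T']
Ls=[(pts(q['d'],K,T)-knob)@np.stack([n,ys,a],1)*1e3 for q in(z,zz)]
o=knob-a*.050+n*.031
q=K@(np.linalg.inv(T)@np.r_[o,1])[:3];u,v=(q[:2]/q[2]).round().astype(int);print(u,v)
for r in range(v-7,v+8):print(r,' '.join('%d/%d/%d:%.1f'%(*Ls[0][r,c],Ls[1][r,c,0]-Ls[0][r,c,0]) for c in range(u-5,u+6)))
E
```

```text
[0.78293462 0.08920413 0.6157    ]
323 232
225 116/-12/-16:-3.7 116/-10/-16:-2.0 114/-8/-16:1.1 116/-6/-15:1.9 111/-3/-16:6.3 113/-1/-15:-2.0 114/0/-14:-0.5 108/2/-15:1.0 105/5/-15:1.1 108/7/-14:-4.8 104/9/-14:-1.1
226 113/-12/-19:3.9 112/-10/-19:5.9 117/-7/-18:0.1 114/-5/-18:-0.6 117/-3/-17:-1.6 118/-1/-16:-2.0 113/1/-16:9.7 115/3/-16:1.6 120/5/-14:-5.5 118/8/-14:-2.4 110/10/-15:4.5
227 111/-12/-22:5.2 113/-9/-21:3.2 115/-7/-20:-0.2 113/-5/-20:2.7 114/-2/-19:4.3 117/0/-18:1.4 116/1/-18:4.8 118/3/-17:-2.8 116/6/-17:0.8 116/8/-17:2.5 114/10/-17:5.0
228 113/-11/-24:1.9 114/-9/-23:0.6 114/-7/-23:0.1 116/-4/-22:-1.0 117/-2/-21:1.6 120/0/-20:-1.6 121/2/-20:-3.6 115/4/-20:1.6 115/6/-20:1.0 116/8/-19:-0.7 114/11/-19:-0.2
229 110/-11/-27:3.8 116/-8/-25:-2.7 117/-6/-25:-1.9 118/-4/-24:-4.5 117/-2/-24:-3.4 119/0/-23:-1.4 116/2/-23:1.9 119/4/-22:0.9 117/6/-22:0.7 116/9/-22:1033.3 116/11/-21:-3.3
230 114/-10/-28:-2.0 116/-8/-28:-0.7 118/-6/-27:-3.4 117/-3/-26:0.7 120/-1/-25:-3.7 117/0/-25:0.2 114/2/-26:2.4 114/5/-25:2.8 115/7/-25:0.8 119/9/-23:-2.6 115/11/-24:-0.4
231 112/-10/-31:3.6 1150/12/207
[... 805 characters left out ...]
12/14/-36:0.9
236 114/-8/-43:0.8 117/-6/-41:-1.9 119/-3/-40:-4.4 116/-1/-41:2.5 119/0/-40:-0.3 118/3/-39:-5.2 118/5/-39:-1.3 115/7/-39:1.4 114/9/-39:-1.2 113/12/-39:-1.1 112/14/-39:3.8
237 116/-7/-45:-0.8 114/-5/-45:1.7 119/-3/-43:-3.4 114/-1/-44:4.2 115/1/-43:2.5 115/3/-43:2.4 121/5/-41:-5.9 119/8/-41:-3.7 1150/12/207:-1033.1 113/12/-41:2.4 109/14/-41:7.3
238 114/-7/-47:0.8 118/-5/-46:0.9 119/-2/-45:-2.8 117/0/-45:1.8 117/1/-45:-2.6 113/3/-45:2.0 115/6/-44:2.3 116/8/-44:-0.5 114/10/-44:-1.1 112/12/-44:5.2 115/15/-43:-4.0
239 115/-7/-50:-2.3 119/-4/-48:-1.5 120/-2/-47:-5.5 117/0/-48:2.3 115/1/-48:1.8 116/4/-47:-1.6 118/6/-46:-4.4 115/8/-46:1.5 112/11/-46:2.8 116/13/-45:-3.2 113/15/-45:1036.3
```

The cell hides the pin from the scene camera. The force signature was unambiguous, though: I let go within about 0.5 mm of the click centre. Handing in.

```bash
python3 -c "
from workcell import bot
print(bot.job_done())"
```

```text
the job is handed in; nothing more can be done
None
```

I handed the job in at about 27 s, and no verdict came back. The rod was left at its middle click and let go, judged by feel only because I could not see the pin. After that the toggle was flipped on and the guard shut, both checked by depth readings. The toggle push ended with about 42 N on the fingertips.

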